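# Pack and wedge a tube block tight on a shaker

## Robot

A 6-joint arm with a two-finger parallel gripper is mounted at the origin on a cart in front of the work surface, level with it; the furniture and walls round the work are solid. World frame = base frame: x ahead of the robot, y to its left, z up, the work surface at z = 0. Lengths are in m, angles in rad, forces in N, time in s.
With the tool pointing down it reaches from about 0.325 to 0.9 m from the base axis. Payload 3.5 kg.
Tool frame: the origin (TCP) lies midway between the tips of the shut fingers; the grasp point (between the pads) lies 19 mm behind it; x points along the fingers, y is the direction in which the jaws open and shut, and the axes are right-handed (so a half turn about x gives the same grasp; the last joint's range is limited). The gripper opens to 85 mm and grips with 20 to 120 N. Pads are 22 mm wide; open, the fingers measure 114 mm over their backs; the gripper's body (76 mm by 85 mm) begins 54 mm behind the grasp point. The pads swing forward as they close: fully open they stand 13 mm farther back than shut.
Start: joints at [1.244, 0.276, -0.026, 1.268, 0, 1.467], TCP at [0.139, 0.609, 0.231] pointing down, gripper open.
Joint ranges: [-3.12, 3.12], [-0.85, 1.88], [-1.08, 1.24], [-1.95, 2.15], [-1.57, 1.53], [-3.14, 3.14]. Speed limits (rad/s): [2.57, 2.57, 3.14, 3.14, 3.14, 3.14].

## Interface

Orientations are given as a unit quaternion [x, y, z, w].
In Python, from cell import arm, eyes gives the robot as it stands.
- The arm moves only by the shell command python3 -m inch 'ROWS' [OPENING] [FORCE]. ROWS is JSON, a list of rows, each an object of numbers: "tx", "ty", "tz": the shift along the tool's x, y, z in units of 80 cm (1.0 is 80 cm); "turn": the turn about the tool's x in units of pi/2 rad (1.0 is pi/2 rad). A call has 1 to 20 rows; each row is the pose to reach, as a shift and turn from the pose commanded when the call began, along the tool's axes at that moment; what a row does not reach only later rows make up. A row lasts 1/10 s, in which the tool goes at most 50 mm and 8.59 degrees, less where a joint would pass 70% of its speed; a pose out of reach is approached as far as the arm can. A call with a number of a shift or a turn outside -1 to 1 is refused whole. A call with a gripper value outside its range is refused whole. OPENING is the finger opening in mm, from 0 to 85.4, set as the call begins (- or left out, the last holds). The fingers move at their own pace and stop on an object; FORCE is the grip in N (left out, the last holds). Time passes only in rows, so rows that repeat a pose let the fingers close. It gives the time, the measured TCP pose, the force and the opening at its end, in the units of the state.
- arm.state(): the state, without advancing time (a new reading comes with each control period).
- eyes.read_camera(name): name is "scene" or "side" or "wrist"; returns (picture, depth): 420x560x3 uint8, red, green, blue; 420x560 float32, m along the optical axis (not along the pixel's ray), 0 where there is no reading.
- eyes.calibration(name): a dict with "fx", "fy", "cx", "cy" (pixels), "view" (4x4, takes a point from world to camera coordinates); the wrist camera has in their place "hand_eye" (4x4, takes a point from camera to tool coordinates, whose origin is the TCP and whose axes are the tool frame's). Camera axes: x right, y down, z forward; pixel columns grow to the right and rows downward; lengths in m; the calibration is good to about 2 mm. A picture is of the moment at which its call begins: read the wrist's pose just before it. calibration takes no time and is no camera call.
- arm.job_done(): hands the job in, once; it reports no verdict.
The state is a dict: "t": time; "joint_positions": joint angles; "joint_velocities": joint speeds; "joint_efforts": joint torques, N m; "position": TCP position; "tool_rot": TCP orientation; "contact_force": force on the tool from outside, world axes, zero at the start; "wrist_torque": the same for the moment, N m; "gripper_width": finger opening in m.
Only numpy, scipy, OpenCV 4.12 (cv2) and the standard library are available. Lean on these libraries where they do the work, as an engineer would, in place of code of your own. Each camera call takes 0.05 s, during which the arm holds its last target.

## Task

The metal tube block on the shaker has a gap between it and the blue stop. Stand orange spacer plates from the wooden rack upright in the gap, one or two as the gap needs, then push the white wedge point down into what is left until you feel it go tight, with its red line down below the plates' top edge but its tip still clear of the platform. Leave unused plates in the rack, do not shift the block, the stop or the glassware, and finish still gripping the wedge and keeping it pressed home.

Things in the scene. Friction and masses are not known exactly. Their poses are not given: they have to be found in the camera images.
- shaker: Low white laboratory shaker with a grey platform, 130 (x) x 210 (y) x 50 mm, fixed to the bench. Origin at the centre of its underside. At its -y end stands a fixed aluminium end stop, 34 (x) x 12 (y) x 55 mm high, inner face at y = -83 mm. Along its y axis follow: end stop, tube block, gap, blue stop.
- platform (a point): Centre of the top face of the shaker platform, 50 mm above the bench; axes as the shaker.
- block: Aluminium tube block with two round holes in its top, 34 (x) x 50 (y) x 55 mm high, 0.35 kg, loose; it stands on the platform against the end stop. Origin at the centre of its underside, axes as the shaker: its +y face, 25 mm from the origin, is one side of the gap.
- stop_face (a point): Middle of the top edge of the blue stop's gap face (the side that looks to -y), 55 mm above the platform. The gap is the distance along the shaker's y from the block's +y face to this face: 26 to 41 mm at the start. The stop is 34 mm wide (x) and 24 mm thick (y), with a lower foot and a black clamp knob (top 23 mm above the platform) behind it.
- stop: The blue adjustable stop itself, locked on the platform by stiff friction (it holds about 90 N). Origin at the middle of the lower edge of its gap face, on the platform; axes as the shaker.
- rack: Pale wooden rack, 76 (x) x 200 (y) x 30 mm high, fixed; slots 16 mm deep hold three plates at y = -72, -36 and 0 mm and the wedge at y = +66 mm. Origin at the centre of its underside.
- plate_1: Orange spacer plate, one of three alike, 46 (x) x 10 (y, thickness) x 50 mm high, 60 g, standing upright in the rack with 34 mm showing. Origin at the centre of its lower edge, z up. Grip it across its 46 mm width: it is wider than block and stop, so the fingers pass beside them. In the gap, one plate against the block and the next against the stop leave the fingers room.
- plate_2: Orange spacer plate, one of three alike, 46 (x) x 10 (y, thickness) x 50 mm high, 60 g, standing upright in the rack with 34 mm showing. Origin at the centre of its lower edge, z up. Grip it across its 46 mm width: it is wider than block and stop, so the fingers pass beside them. In the gap, one plate against the block and the next against the stop leave the fingers room.
- plate_3: Orange spacer plate, one of three alike, 46 (x) x 10 (y, thickness) x 50 mm high, 60 g, standing upright in the rack with 34 mm showing. Origin at the centre of its lower edge, z up. Grip it across its 46 mm width: it is wider than block and stop, so the fingers pass beside them. In the gap, one plate against the block and the next against the stop leave the fingers room.
- wedge: White plastic wedge, 91 mm high, 100 g, standing tip down in the rack. Symmetric taper, 30 mm wide (x); its thickness (y) grows evenly from 5 mm at the tip to 27 mm at 55 mm above the tip; above that a grip head 30 (x) x 18 (y) x 36 mm high. A red line runs round it 10 mm above the tip (9 mm thick there). Origin at the middle of the tip, z up. It goes tight well when the space left is 10 to 22 mm.
- wedge_tip (a point): Middle of the wedge's tip (the wedge's origin).
- beaker_100: Small glass beaker, 53 x 58 x 68 mm, a loose bystander behind the work. Origin at the centre of its underside.
- wash_bottle: White wash bottle, 60 x 64 x 184 mm, a loose bystander behind the work. Origin at the centre of its underside.

How it is judged:
On the way, in this order (a step that is already met when the one before it is completed fails the run):
1. a spacer plate stands upright in the gap (((x of plate_1 in the frame of platform between -0.012 and 0.012 m and y of plate_1 in the frame of platform between -0.033 and 0.009 m and z of plate_1 in the frame of platform between -0.003 and 0.004 m and angle between plate_1's own z axis and vertical below 0.15 rad) or (x of plate_2 in the frame of platform between -0.012 and 0.012 m and y of plate_2 in the frame of platform between -0.033 and 0.009 m and z of plate_2 in the frame of platform between -0.003 and 0.004 m and angle between plate_2's own z axis and vertical below 0.15 rad) or (x of plate_3 in the frame of platform between -0.012 and 0.012 m and y of plate_3 in the frame of platform between -0.033 and 0.009 m and z of plate_3 in the frame of platform between -0.003 and 0.004 m and angle between plate_3's own z axis and vertical below 0.15 rad))), for 0.2 s.
2. the wedge enters the gap past its red line (z of wedge_tip in the frame of platform between 0.003 and 0.042 m and x of wedge_tip in the frame of platform between -0.012 and 0.012 m and y of wedge_tip in the frame of platform between -0.034 and 0.01 m), for 0.1 s.
At the end, for the whole second after the job is handed in: Wedge gripped (over 5 N), upright and square within 0.15-0.2 rad, tip 3 to 42 mm above the platform, on the gap line within 12 mm; block and stop each pressed over 2 N by the packing; one plate or more upright in the gap, the rest in the rack; block within 4 mm of the end stop, 6 mm of centre (all of step 2 and angle between wedge's own z axis and vertical below 0.15 rad and angle between the y axis of wedge and the y axis of shaker, either way round below 0.2 rad and contact force between the fingers and wedge above 5 N and (contact force between block and plate_1 above 2 N or contact force between block and plate_2 above 2 N or contact force between block and plate_3 above 2 N or contact force between block and wedge above 2 N) and (contact force between stop and plate_1 above 2 N or contact force between stop and plate_2 above 2 N or contact force between stop and plate_3 above 2 N or contact force between stop and wedge above 2 N) and ((x of plate_1 in the frame of platform between -0.012 and 0.012 m and y of plate_1 in the frame of platform between -0.033 and 0.009 m and z of plate_1 in the frame of platform between -0.003 and 0.004 m and angle between plate_1's own z axis and vertical below 0.15 rad) or (x of plate_2 in the frame of platform between -0.012 and 0.012 m and y of plate_2 in the frame of platform between -0.033 and 0.009 m and z of plate_2 in the frame of platform between -0.003 and 0.004 m and angle between plate_2's own z axis and vertical below 0.15 rad) or (x of plate_3 in the frame of platform between -0.012 and 0.012 m and y of plate_3 in the frame of platform between -0.033 and 0.009 m and z of plate_3 in the frame of platform between -0.003 and 0.004 m and angle between plate_3's own z axis and vertical below 0.15 rad)) and ((x of plate_1 in the frame of platform between -0.012 and 0.012 m and y of plate_1 in the frame of platform between -0.033 and 0.009 m and z of plate_1 in the frame of platform between -0.003 and 0.004 m and angle between plate_1's own z axis and vertical below 0.15 rad) or (x of plate_1 in the frame of rack between -0.01 and 0.01 m and y of plate_1 in the frame of rack between -0.09 and 0.02 m and z of plate_1 in the frame of rack between 0.008 and 0.02 m)) and ((x of plate_2 in the frame of platform between -0.012 and 0.012 m and y of plate_2 in the frame of platform between -0.033 and 0.009 m and z of plate_2 in the frame of platform between -0.003 and 0.004 m and angle between plate_2's own z axis and vertical below 0.15 rad) or (x of plate_2 in the frame of rack between -0.01 and 0.01 m and y of plate_2 in the frame of rack between -0.09 and 0.02 m and z of plate_2 in the frame of rack between 0.008 and 0.02 m)) and ((x of plate_3 in the frame of platform between -0.012 and 0.012 m and y of plate_3 in the frame of platform between -0.033 and 0.009 m and z of plate_3 in the frame of platform between -0.003 and 0.004 m and angle between plate_3's own z axis and vertical below 0.15 rad) or (x of plate_3 in the frame of rack between -0.01 and 0.01 m and y of plate_3 in the frame of rack between -0.09 and 0.02 m and z of plate_3 in the frame of rack between 0.008 and 0.02 m)) and y of block in the frame of platform between -0.062 and -0.054 m and x of block in the frame of platform between -0.006 and 0.006 m and z of block in the frame of platform between -0.003 and 0.003 m and linear speed of wedge below 0.01 m/s); the arm keeps its last pose, push and grip.
It fails at once if the blue stop is shifted by more than 4 mm (distance of stop_face from where it was at the start of the episode above 0.004 m).
It fails at once if the tube block is shifted by more than 12 mm (distance of block from where it was at the start of the episode above 0.012 m).
It fails at once if the beaker is moved by more than 20 mm (distance of beaker_100 from where it was at the start of the episode above 0.02 m).
It fails at once if the wash bottle is moved by more than 20 mm (distance of wash_bottle from where it was at the start of the episode above 0.02 m).
It also fails if it takes over 67 s, if anything falls off the work surface, if the arm or the gripper's body presses on something with over 40 N, if the wrist force passes 120 N, or if a joint passes its speed limit or range.

## Working session

There is one attempt and no reset: what is moved stays moved. The work goes in short steps, Python scripts to look and compute and a shell command to move; the robot and the scene stay as the last step left them, time stands still between calls to the robot, and variables do not carry over. Pictures are saved under pics/ and viewed, and the job is handed in when it is done.

```bash
ls; mkdir -p pics
python3 - <<'E'
from cell import arm, eyes
import cv2,json,numpy as np
s=arm.state();print(s)
for n in("scene","side","wrist"):
    p,d=eyes.read_camera(n);cv2.imwrite(f"pics/{n}0.png",p[:,:,::-1]);np.savez(f"{n}0.npz",p=p,d=d)
    print(n,{k:np.round(v,4).tolist() for k,v in eyes.calibration(n).items()})
E
```

```text
pics
{'t': 0.0, 'joint_positions': array([ 1.24358283e+00,  2.77163434e-01, -2.79261697e-02,  1.26800847e+00,
       -1.31416761e-05,  1.46742466e+00]), 'joint_velocities': array([-0.00087655, -0.0007395 , -0.00092385,  0.00154551,  0.00093798,
       -0.00083378]), 'joint_efforts': array([-1.00169647e-03, -4.45515311e+01,  2.95198435e+01,  1.63882674e-02,
       -1.88490421e-04, -1.08996153e-05]), 'position': array([0.13847216, 0.60864283, 0.23011949]), 'tool_rot': array([ 0.07817887,  0.70285154, -0.07977086,  0.70251291]), 'contact_force': array([ 0.43563665, -0.37048466, -0.13679653]), 'wrist_torque': array([-0.01921684,  0.00970077, -0.01009074]), 'gripper_width': 0.08564014486222986}
scene {'fx': 446.2177, 'fy': 446.2177, 'cx': 280.1032, 'cy': 214.1462, 'view': [[-0.4602, -0.8877, 0.0123, 0.3532], [-0.4051, 0.1976, -0.8927, 0.3002], [0.79, -0.4158, -0.4505, 0.507], [0.0, 0.0, 0.0, 1.0]]}
side {'fx': 440.677, 'fy': 440.677, 'cx': 276.0172, 'cy': 202.7313, 'view': [[0.8672, -0.4979, 0.0107, -0.4554], [-0.2707, -0.4893, -0.829, 0.2968], [0.418, 0.716, -0.5591, 0.7943], [0.0, 0.0, 0.0, 1.0]]}
wrist {'fx': 355.5873, 'fy': 355.5873, 'cx': 276.2458, 'cy': 210.7194, 'hand_eye': [[0.0013, -0.2839, 0.9589, -0.1418], [1.0, -0.0004, -0.0014, 0.0005], [0.0008, 0.9589, 0.2839, -0.0718], [0.0, 0.0, 0.0, 1.0]]}
```

View pics/scene0.png

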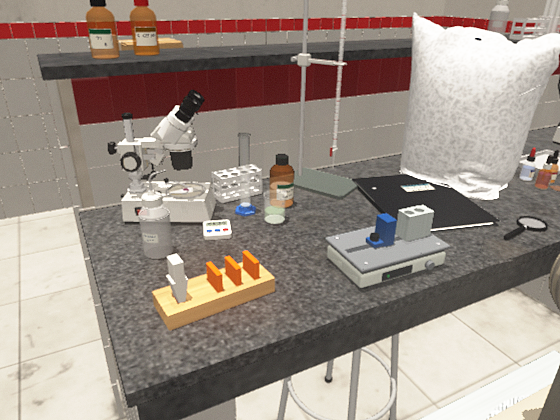

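View pics/side0.png

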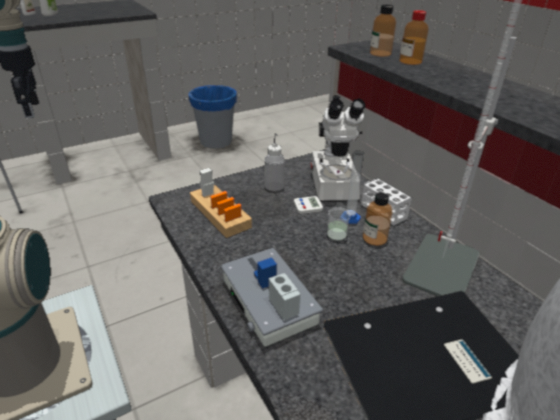

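View pics/wrist0.png

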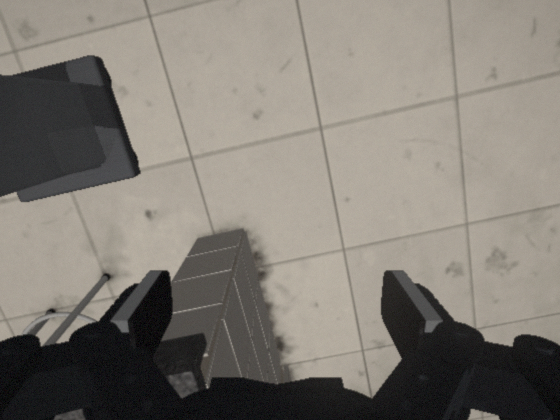

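The scene picture shows the rack at about (215,290) with three orange plates (215–250, 265) and the wedge at (177,275). The shaker is at (388,255), with the blue stop at (385,230) and the block at (415,222). Next I'll measure with depth and colour masks.

```bash
cat > h.py <<'E'
import numpy as np,cv2
from cell import arm,eyes
from scipy.spatial.transform import Rotation as R
def cloud(n,p,d,state=None):
    c=eyes.calibration(n);v,u=np.indices(d.shape)
    P=np.stack([(u-c['cx'])/c['fx']*d,(v-c['cy'])/c['fy']*d,d,np.ones_like(d)],-1)
    if n=='wrist':
        T=np.eye(4);T[:3,:3]=R.from_quat(state['tool_rot']).as_matrix();T[:3,3]=state['position'];M=T@np.array(c['hand_eye'])
    else: M=np.linalg.inv(c['view'])
    return (P@M.T)[...,:3]
def rect(xy):
    r=cv2.minAreaRect(np.float32(xy*1000));return np.round(r[0],1),np.round(r[1],1),round(r[2],1)
E
python3 - <<'E'
from h import *
for n in("scene","side"):
    f=np.load(n+"0.npz");p,d=f['p'],f['d'];W=cloud(n,p,d);ok=d>0
    hsv=cv2.cvtColor(p,cv2.COLOR_RGB2HSV).astype(int);h,s,v=hsv[...,0],hsv[...,1],hsv[...,2]
    z=W[...,2]
    box=ok&(W[...,0]>0.2)&(W[...,0]<.9)&(np.abs(W[...,1])<.7)
    tab=box&(abs(z)<.02);print(n,"table z",np.median(z[tab]))
    for nm,m in(("blue",(h>105)&(h<130)&(s>120)),("orange",(h<12)&(s>170)),("wood",(h>12)&(h<25)&(s>90))):
        m=(m&box&(z>.005)&(z<.2)).astype(np.uint8)
        k,l,st,_=cv2.connectedComponentsWithStats(m)
        for i in range(1,k):
            if st[i,4]<25: continue
            q=W[l==i];lo,hi=np.percentile(q,[2,98],axis=0)
            print(nm,st[i],lo.round(3),hi.round(3),rect(q[:,:2]))
E
```

```text
scene table z -0.0007788629764584332
blue [236 205  20   9 115] [0.777 0.057 0.005] [0.817 0.103 0.017] (array([796.1,  81.8]), array([46.4, 41.2]), 61.1)
blue [375 213  22  25 341] [ 0.445 -0.082  0.07 ] [ 0.479 -0.058  0.105] (array([ 533.8, -138.5]), array([ 36.6, 241.2]), 46.0)
blue [366 237  18   8  69] [ 0.449 -0.059  0.053] [ 0.478 -0.036  0.062] (array([469.5, -46.6]), array([44.8, 24.9]), 9.3)
orange [243 253  16  26 245] [0.486 0.19  0.028] [0.53  0.201 0.062] (array([507.5, 198.8]), array([45.8,  8.7]), 14.9)
orange [225 259  17  27 239] [0.482 0.226 0.029] [0.527 0.237 0.061] (array([505. , 231.4]), array([47.9, 10.5]), 7.2)
orange [207 265  16  27 229] [0.479 0.261 0.029] [0.523 0.273 0.062] (array([501.8, 267.8]), array([47.4,  8.7]), 7.7)
wood [270 172  24  18 209] [ 0.768 -0.036  0.049] [0.806 0.011 0.09 ] (array([781.7,  -8.6]), array([57.3, 24.5]), 55.8)
wood [277 198  16  10  65] [ 0.699 -0.038  0.006] [0.776 0.042 0.061] (array([737.7,   1.2]), array([ 14.8, 112.4]), 48.3)
wood [243 251  15  12  70] [0.49  0.19  0.061] [0.531 0.2   0.064] (array([509.7, 194.9]), array([44.4,  9.4]), 5.1)
wood [ 152  256  123   72 2772] [0.457 0.169 0.006] [0.533 0.366 0.063] (array([502.5, 265.8]), array([ 80.9, 201.1]), 5.5)
side table z 0.003362683972242153
blue [349 214  12  10  74] [0.783 0.052 0.006] [0.821 0.073 0.02 ] (array([803.6,  63. ]), array([44. , 18.7]), 12.6)
blue [254 258  22  30 405] [ 0.444 -0.085  0.056] [ 0.474 -0.044  0.108] (array([460.2, -61.6]), array([47.6, 31.5]), 88.9)
wood [ 191  186   60   51 1547] [0.459 0.163 0.007] [0.542 0.353 0.067] (array([502.2, 263.9]), array([ 78.9, 204.5]), 5.5)
wood [366 202  26  20 336] [ 0.769 -0.053  0.074] [ 0.81  -0.007  0.114] (array([788.6, -29.9]), array([36.4, 57.4]), 36.4)
wood [363 228  26  17 238] [ 0.769 -0.054  0.006] [ 0.808 -0.012  0.054] (array([782.9, -34.5]), array([25.5, 58.5]), 36.8)
```

```bash
cat >> h.py <<'E'
def go(tgt,yaw=None):
    "tgt world TCP, yaw = world heading of tool y; prints tx,ty,tz,turn (turn from now; shifts along current axes)"
    s=arm.state();M=R.from_quat(s['tool_rot']).as_matrix()
    d=M.T@(np.array(tgt)-s['position'])/.8
    cur=np.arctan2(M[1,1],M[0,1])
    t=None
    if yaw is not None:
        # turn about tool x (down): heading decreases for positive turn
        e=-(yaw-cur);e=(e+np.pi/2)%np.pi-np.pi/2;t=round(e/(np.pi/2),4)
    print("pos",s['position'].round(4),"yaw",round(np.degrees(cur),2),"tilt",M[:,0].round(4),"-> t",d.round(4),"turn",t,"F",s['contact_force'].round(1),"w",round(s['gripper_width'],4),"t",s['t'],"j",s['joint_positions'].round(2))
E
python3 - <<'E'
from h import *
s=arm.state();print(R.from_quat(s['tool_rot']).as_matrix().round(3))
go([0.50,0.23,0.25],np.radians(5))
go([0.46,-0.10,0.25],np.radians(5))
for n in("scene","side"):
    f=np.load(n+"0.npz");p,d=f['p'],f['d'];W=cloud(n,p,d);z=W[...,2]
    b=(d>0)&(W[...,0]>.35)&(W[...,0]<.57)&(W[...,1]>-.25)&(W[...,1]<.05)
    for lo,hi in((.04,.06),(.09,.12)):
        q=W[b&(z>lo)&(z<hi)];print(n,lo,len(q),np.median(q[:,2]),rect(q[:,:2]),np.percentile(q,[1,99],axis=0).round(3))
    b=(d>0)&(W[...,0]>.45)&(W[...,0]<.56)&(W[...,1]>.15)&(W[...,1]<.45)&(z>.068)
    q=W[b];print("wedge/bottle",len(q),rect(q[:,:2]),q[:,2].max())
E
```

```text
[[-0.001  0.222  0.975]
 [-0.002  0.975 -0.222]
 [-1.    -0.002 -0.   ]]
pos [0.1385 0.6088 0.2304] yaw 77.18 tilt [-5.0e-04 -1.7e-03 -1.0e+00] -> t [-0.024  -0.3615  0.5457] turn 0.802 F [-0.1  0.7  0.1] w 0.0856 t 0.15 j [ 1.24  0.28 -0.03  1.27 -0.    1.47]
pos [0.1385 0.6088 0.2304] yaw 77.18 tilt [-5.0e-04 -1.7e-03 -1.0e+00] -> t [-0.0232 -0.7748  0.5885] turn 0.802 F [-0.1  0.7  0.1] w 0.0856 t 0.15 j [ 1.24  0.28 -0.03  1.27 -0.    1.47]
scene 0.04 3020 0.048761645937705905 (array([462.1, -78.9]), array([209.5, 132.3]), 87.9) [[ 0.395 -0.178  0.043]
 [ 0.525  0.026  0.059]]
scene 0.09 672 0.10136663454242384 (array([ 460.5, -116. ]), array([117.7,  37.4]), 88.4) [[ 0.441 -0.172  0.09 ]
 [ 0.478 -0.058  0.105]]
wedge/bottle 427 (array([495.5, 331.8]), array([32. , 26.5]), 5.3) 0.10560832545148807
side 0.04 3437 0.051796584202421836 (array([461.3, -80.7]), array([212.2, 131.2]), 87.9) [[ 0.395 -0.186  0.047]
 [ 0.525  0.021  0.058]]
side 0.09 873 0.10502659160879291 (array([ 460.6, -118.5]), array([118.6,  35.9]), 87.6) [[ 0.441 -0.177  0.09 ]
 [ 0.477 -0.062  0.109]]
wedge/bottle 206 (array([502.2, 263.8]), array([ 33.2, 153.1]), 4.9) 0.10965558501302852
```

Run:
```python
from h import *
go([0.50,0.29,0.25],np.radians(5))
```

```text
pos [0.1385 0.6088 0.2304] yaw 77.18 tilt [-5.0e-04 -1.7e-03 -1.0e+00] -> t [-0.0241 -0.2884  0.529 ] turn 0.802 F [-0.1  0.7  0.1] w 0.0856 t 0.15 j [ 1.24  0.28 -0.03  1.27 -0.    1.47]
```

```bash
python3 -m inch '[{"tx":-0.024,"ty":-0.288,"tz":0.529,"turn":0.802},{"tx":-0.024,"ty":-0.288,"tz":0.529,"turn":0.802},{"tx":-0.024,"ty":-0.288,"tz":0.529,"turn":0.802},{"tx":-0.024,"ty":-0.288,"tz":0.529,"turn":0.802},{"tx":-0.024,"ty":-0.288,"tz":0.529,"turn":0.802},{"tx":-0.024,"ty":-0.288,"tz":0.529,"turn":0.802},{"tx":-0.024,"ty":-0.288,"tz":0.529,"turn":0.802},{"tx":-0.024,"ty":-0.288,"tz":0.529,"turn":0.802},{"tx":-0.024,"ty":-0.288,"tz":0.529,"turn":0.802},{"tx":-0.024,"ty":-0.288,"tz":0.529,"turn":0.802},{"tx":-0.024,"ty":-0.288,"tz":0.529,"turn":0.802},{"tx":-0.024,"ty":-0.288,"tz":0.529,"turn":0.802},{"tx":-0.024,"ty":-0.288,"tz":0.529,"turn":0.802},{"tx":-0.024,"ty":-0.288,"tz":0.529,"turn":0.802},{"tx":-0.024,"ty":-0.288,"tz":0.529,"turn":0.802}]' 85 30
python3 - <<'E'
from h import *
s=arm.state();p,d=eyes.read_camera("wrist");cv2.imwrite("pics/w1.png",p[:,:,::-1]);np.savez("w1.npz",p=p,d=d,pos=s['position'],q=s['tool_rot'])
go([0.50,0.29,0.25],np.radians(5))
E
```

```text
t: 1.65
position: [0.4993, 0.2917, 0.2505]
tool_rot: [0.477, 0.522, -0.477, 0.522]
contact_force: [-0.1, -0.6, 0.5]
gripper_width: 0.0851
pos [0.4994 0.2916 0.2505] yaw 5.09 tilt [-1.e-04  0.e+00 -1.e+00] -> t [0.0006 0.0005 0.002 ] turn 0.001 F [ 0.3  0.1 -0.1] w 0.085 t 1.7 j [ 0.42  0.18 -0.1   1.28  0.    1.9 ]
```

View pics/w1.png

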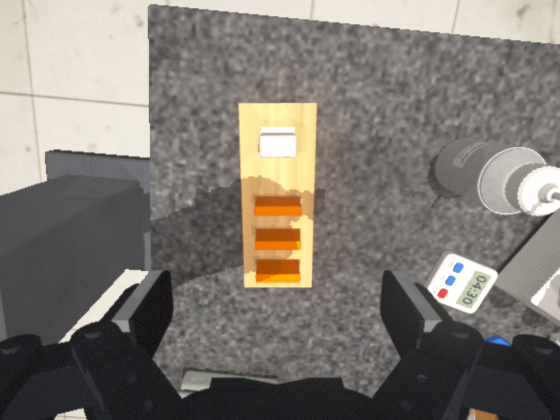

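The wrist view shows the rack at columns 240–316 and rows 103–288. The plates are at rows about 205, 238 and 270, and the wedge head is at (278,145).

```bash
python3 - <<'E'
from h import *
f=np.load("w1.npz");p,d=f['p'],f['d'];W=cloud("wrist",p,d,dict(position=f['pos'],tool_rot=f['q']));z=W[...,2]
hsv=cv2.cvtColor(p,cv2.COLOR_RGB2HSV).astype(int);h,s,v=hsv[...,0],hsv[...,1],hsv[...,2]
roi=np.zeros(d.shape,bool);roi[90:300,225:330]=1
for nm,m in(("table",(abs(z)<.012)),("racktop",(abs(z-.03)<.008)&(s>60)),("rackall",(z>.012)&(s>60)&(z<.04)),("platetops",(h<14)&(s>150)&(z>.056)&(z<.075)),("wedgetop",(z>.085))):
    m=(m&roi&(d>0)).astype(np.uint8)
    k,l,st,_=cv2.connectedComponentsWithStats(m)
    for i in range(1,k):
        if st[i,4]>40 and nm!="table":
            q=W[l==i];print(nm,st[i],np.median(q[:,2]).round(4),rect(q[:,:2]),q.mean(0).round(4))
    if nm=="table":print(np.median(z[m>0]))
# rays: plate top centre by colour onto z=.064
E
python3 - <<'E'
from h import *
go([0.465,-0.04,0.26],np.radians(-2.1))
E
```

```text
-0.0006940884928632596
racktop [ 239  103   78  184 9734] 0.0293 (array([503.4, 266.5]), array([ 76.1, 199.9]), 5.2) [0.5021 0.2813 0.0294]
rackall [ 239  103   78  184 9816] 0.0293 (array([503.4, 266.5]), array([ 76.1, 199.9]), 5.2) [0.5021 0.2809 0.0294]
platetops [255 204  47  11  96] 0.0604 (array([504. , 271.7]), array([ 8.3, 45.3]), 84.5) [0.5065 0.2717 0.0599]
wedgetop [260 133  37  25 899] 0.104 (array([497.5, 332.6]), array([29.3, 18.1]), 5.1) [0.4974 0.3333 0.1032]
pos [0.4994 0.2916 0.2505] yaw 5.09 tilt [-1.e-04  0.e+00 -1.e+00] -> t [-0.0119 -0.0797  0.409 ] turn 0.0799 F [ 0.3  0.1 -0.1] w 0.085 t 1.7 j [ 0.42  0.18 -0.1   1.28  0.    1.9 ]
```

```bash
python3 -m inch '[{"tx":-0.012,"ty":-0.08,"tz":0.409,"turn":0.08},{"tx":-0.012,"ty":-0.08,"tz":0.409,"turn":0.08},{"tx":-0.012,"ty":-0.08,"tz":0.409,"turn":0.08},{"tx":-0.012,"ty":-0.08,"tz":0.409,"turn":0.08},{"tx":-0.012,"ty":-0.08,"tz":0.409,"turn":0.08},{"tx":-0.012,"ty":-0.08,"tz":0.409,"turn":0.08},{"tx":-0.012,"ty":-0.08,"tz":0.409,"turn":0.08},{"tx":-0.012,"ty":-0.08,"tz":0.409,"turn":0.08},{"tx":-0.012,"ty":-0.08,"tz":0.409,"turn":0.08},{"tx":-0.012,"ty":-0.08,"tz":0.409,"turn":0.08}]'
python3 - <<'E'
from h import *
s=arm.state();p,d=eyes.read_camera("wrist");cv2.imwrite("pics/w2.png",p[:,:,::-1]);np.savez("w2.npz",p=p,d=d,pos=s['position'],q=s['tool_rot'])
go([0.465,-0.04,0.26],np.radians(-2.1))
W=cloud("wrist",p,d,s);z=W[...,2]
for nm,a,b in(("platform",.04,.06),("tops",.098,.112)):
    m=(z>a)&(z<b)&(d>0);m[300:]=0
    k,l,st,_=cv2.connectedComponentsWithStats(m.astype(np.uint8))
    for i in range(1,k):
        if st[i,4]>60:
            q=W[l==i];print(nm,st[i],np.median(q[:,2]).round(4),rect(q[:,:2]),np.percentile(q,[1,99],axis=0).round(4).tolist())
E
```

```text
t: 2.7
position: [0.4649, -0.0398, 0.2601]
tool_rot: [0.509, 0.491, -0.509, 0.49]
contact_force: [-1.2, 0.2, -0.7]
gripper_width: 0.0853
pos [ 0.465  -0.0395  0.2601] yaw -2.09 tilt [-1.e-04  4.e-04 -1.e+00] -> t [0.0001 0.     0.0006] turn 0.0001 F [0.  0.7 0.6] w 0.0853 t 2.75 j [-0.22 -0.02 -0.31  1.29  0.    1.38]
platform [516  61  38  58 760] 0.0504 (array([711.3,  35.7]), array([24.6, 51.4]), 4.2) [[0.6995, 0.012, 0.0403], [0.7211, 0.0612, 0.0597]]
platform [547 104  13  14  94] 0.0463 (array([736.4,  16.7]), array([19.4,  2.7]), 35.4) [[0.7279, 0.0121, 0.0403], [0.7427, 0.0225, 0.058]]
platform [  208   113   134   187 19625] 0.0492 (array([462.9, -75.2]), array([201.6, 130.3]), 87.8) [[0.399, -0.172, 0.047], [0.5273, 0.0243, 0.0581]]
tops [ 256  212   39   27 1017] 0.1041 (array([463. , -69.7]), array([23.5, 34. ]), 88.1) [[0.4462, -0.0813, 0.0985], [0.4793, -0.0579, 0.1057]]
tops [257 267  37  33 935] 0.1041 (array([ 460.9, -127.1]), array([31.7, 33.9]), 87.8) [[0.444, -0.1424, 0.0982], [0.4778, -0.1114, 0.1059]]
```

View pics/w2.png

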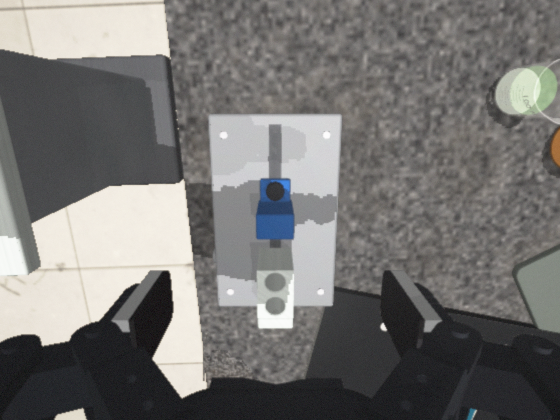

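The stop's gap face is at y≈-0.0815 and the block's face at y≈-0.1115, so the gap is about 30 mm. One plate leaves about 20 mm for the wedge. I'll pick the plate at rack y=-72.

Run:
```python
from h import *
go([0.5099,0.1948,0.11],np.radians(5.15))
```

```text
pos [ 0.465  -0.0395  0.2601] yaw -2.09 tilt [-1.e-04  4.e-04 -1.e+00] -> t [ 0.1877  0.0454 -0.2947] turn -0.0805 F [0.  0.7 0.6] w 0.0853 t 2.75 j [-0.22 -0.02 -0.31  1.29  0.    1.38]
```

```bash
python3 -m inch '[{"tx":0.06,"ty":0.0454,"tz":-0.2947,"turn":-0.0805},{"tx":0.06,"ty":0.0454,"tz":-0.2947,"turn":-0.0805},{"tx":0.06,"ty":0.0454,"tz":-0.2947,"turn":-0.0805},{"tx":0.06,"ty":0.0454,"tz":-0.2947,"turn":-0.0805},{"tx":0.06,"ty":0.0454,"tz":-0.2947,"turn":-0.0805},{"tx":0.1877,"ty":0.0454,"tz":-0.2947,"turn":-0.0805},{"tx":0.1877,"ty":0.0454,"tz":-0.2947,"turn":-0.0805},{"tx":0.1877,"ty":0.0454,"tz":-0.2947,"turn":-0.0805},{"tx":0.1877,"ty":0.0454,"tz":-0.2947,"turn":-0.0805},{"tx":0.1877,"ty":0.0454,"tz":-0.2947,"turn":-0.0805}]'
python3 - <<'E'
from h import *
s=arm.state();p,d=eyes.read_camera("wrist");cv2.imwrite("pics/w3.png",p[:,:,::-1])
go([0.5099,0.1948,0.034],np.radians(5.15))
E
```

```text
t: 3.75
position: [0.5123, 0.1943, 0.1125]
tool_rot: [0.479, 0.521, -0.476, 0.522]
contact_force: [-0.0, 0.3, 0.8]
gripper_width: 0.0849
pos [0.5128 0.1943 0.1131] yaw 5.05 tilt [ 0.0054  0.0014 -1.    ] -> t [ 0.0988 -0.0042 -0.0009] turn -0.0011 F [0.5 0.  0.7] w 0.085 t 3.8 j [ 0.24  0.23 -0.35  0.98  0.    1.73]
```

View pics/w3.png

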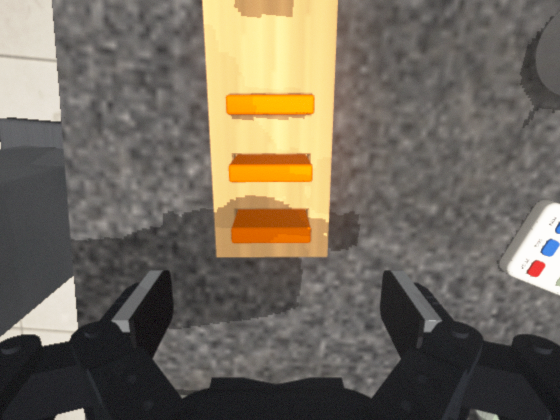

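Three plates are visible, at rows 104, 172 and 233, all standing. I'll let the arm settle before descending.

```bash
python3 -m inch '[{"tx":0.03},{"tx":0.03},{"tx":0.03}]'
python3 - <<'E'
from h import *
go([0.5099,0.1948,0.034],np.radians(5.15))
E
```

```text
pos [0.5128 0.1943 0.1131] yaw 5.05 tilt [ 0.0054  0.0014 -1.    ] -> t [ 0.0988 -0.0042 -0.0009] turn -0.0011 F [0.5 0.  0.7] w 0.085 t 3.8 j [ 0.24  0.23 -0.35  0.98  0.    1.73]invalid input at $[0]: expected keys tx, ty, tz, turn
```

```bash
python3 -m inch '[{"tx":0.03,"ty":0,"tz":0,"turn":0},{"tx":0.03,"ty":0,"tz":0,"turn":0},{"tx":0.03,"ty":0,"tz":0,"turn":0}]'
python3 - <<'E'
from h import *
go([0.5099,0.1948,0.034],np.radians(5.15))
E
```

```text
t: 4.1
position: [0.5113, 0.1935, 0.0876]
tool_rot: [0.478, 0.521, -0.477, 0.522]
contact_force: [0.4, 0.2, 0.5]
gripper_width: 0.0851
pos [0.5113 0.1935 0.0876] yaw 5.02 tilt [ 1.9e-03  5.0e-04 -1.0e+00] -> t [ 0.067  -0.0017 -0.0018] turn -0.0015 F [0.4 0.2 0.5] w 0.0851 t 4.1 j [ 0.24  0.26 -0.38  0.93 -0.    1.73]
```

```bash
python3 -m inch '[{"tx":0.03,"ty":-0.0017,"tz":-0.0018,"turn":0},{"tx":0.05,"ty":-0.0017,"tz":-0.0018,"turn":0},{"tx":0.067,"ty":-0.0017,"tz":-0.0018,"turn":0},{"tx":0.067,"ty":-0.0017,"tz":-0.0018,"turn":0},{"tx":0.067,"ty":-0.0017,"tz":-0.0018,"turn":0}]'
python3 -m inch '[{"tx":0,"ty":0,"tz":0,"turn":0},{"tx":0,"ty":0,"tz":0,"turn":0},{"tx":0,"ty":0,"tz":0,"turn":0},{"tx":0,"ty":0,"tz":0,"turn":0},{"tx":0,"ty":0,"tz":0,"turn":0},{"tx":0,"ty":0,"tz":0,"turn":0},{"tx":0,"ty":0,"tz":0,"turn":0},{"tx":0,"ty":0,"tz":0,"turn":0}]' 30 40
python3 - <<'E'
from h import *
go([0.5099,0.1948,0.14],np.radians(5.15))
p,d=eyes.read_camera("scene");cv2.imwrite("pics/s4.png",cv2.resize(p[180:350,100:480,::-1],None,fx=2,fy=2))
E
```

```text
t: 4.6
position: [0.5095, 0.1949, 0.0331]
tool_rot: [0.478, 0.521, -0.477, 0.522]
contact_force: [-0.6, -0.3, 0.1]
gripper_width: 0.0852
t: 5.4
position: [0.5097, 0.195, 0.0333]
tool_rot: [0.478, 0.521, -0.477, 0.522]
contact_force: [-0.8, -0.2, 5.7]
gripper_width: 0.0454
pos [0.5097 0.195  0.0333] yaw 5.05 tilt [ 1.6e-03  4.0e-04 -1.0e+00] -> t [-0.1334  0.0005  0.0003] turn -0.0012 F [-0.8 -0.2  5.7] w 0.0454 t 5.4 j [ 0.25  0.32 -0.43  0.82  0.    1.73]
```

View pics/s4.png

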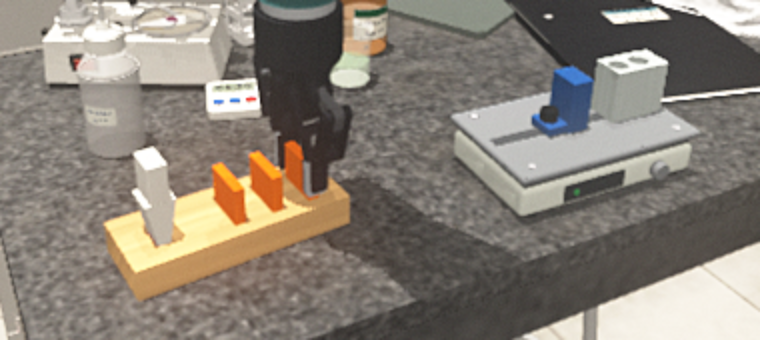

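The plate is gripped (width 45 mm). Lifting.

```bash
python3 -m inch '[{"tx":-0.03,"ty":0,"tz":0,"turn":0},{"tx":-0.08,"ty":0,"tz":0,"turn":0},{"tx":-0.13,"ty":0,"tz":0,"turn":0},{"tx":-0.17,"ty":0,"tz":0,"turn":0},{"tx":-0.17,"ty":0,"tz":0,"turn":0},{"tx":-0.17,"ty":0,"tz":0,"turn":0}]'
python3 - <<'E'
from h import *
go([0.4618,-0.1040,0.17],np.radians(-2.15))
p,d=eyes.read_camera("scene");cv2.imwrite("pics/s5.png",cv2.resize(p[150:350,100:480,::-1],None,fx=2,fy=2))
E
```

```text
t: 6.05
position: [0.5092, 0.1949, 0.1688]
tool_rot: [0.478, 0.521, -0.477, 0.522]
contact_force: [-0.6, 0.3, -0.8]
gripper_width: 0.0451
pos [0.5092 0.1949 0.1688] yaw 5.04 tilt [ 1.3e-03  3.0e-04 -1.0e+00] -> t [-0.0017 -0.0918  0.367 ] turn 0.0799 F [-0.6  0.3 -0.8] w 0.0451 t 6.05 j [ 0.25  0.18 -0.29  1.1  -0.    1.73]
```

View pics/s5.png

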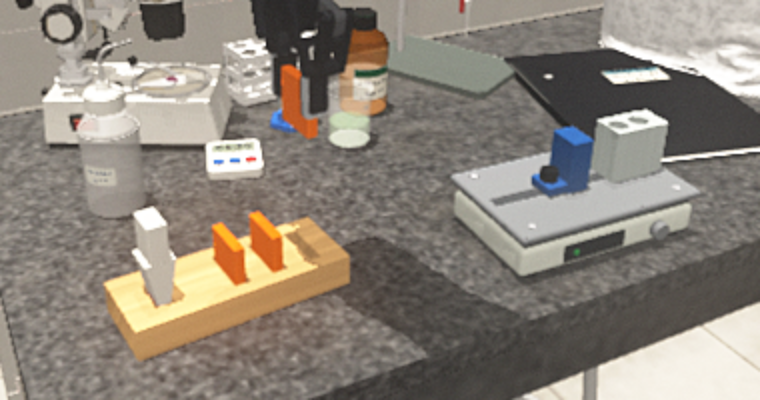

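The plate is lifted upright and the other two stand in the rack. Moving over the gap.

```bash
python3 -m inch '[{"tx":-0.0017,"ty":-0.0918,"tz":0.367,"turn":0.08},{"tx":-0.0017,"ty":-0.0918,"tz":0.367,"turn":0.08},{"tx":-0.0017,"ty":-0.0918,"tz":0.367,"turn":0.08},{"tx":-0.0017,"ty":-0.0918,"tz":0.367,"turn":0.08},{"tx":-0.0017,"ty":-0.0918,"tz":0.367,"turn":0.08},{"tx":-0.0017,"ty":-0.0918,"tz":0.367,"turn":0.08},{"tx":-0.0017,"ty":-0.0918,"tz":0.367,"turn":0.08},{"tx":-0.0017,"ty":-0.0918,"tz":0.367,"turn":0.08},{"tx":-0.0017,"ty":-0.0918,"tz":0.367,"turn":0.08},{"tx":-0.0017,"ty":-0.0918,"tz":0.367,"turn":0.08},{"tx":-0.0017,"ty":-0.0918,"tz":0.367,"turn":0.08}]'
python3 - <<'E'
from h import *
go([0.4618,-0.1040,0.115],np.radians(-2.15))
ims=[]
for n in("scene","side"):
    p,d=eyes.read_camera(n);np.savez(n+"6.npz",p=p,d=d)
    c=p[190:290,310:460] if n=="scene" else p[220:345,200:340]
    ims.append(cv2.resize(c[:,:,::-1],(400,300)))
cv2.imwrite("pics/b6.png",np.hstack(ims))
s=arm.state();p,d=eyes.read_camera("wrist");cv2.imwrite("pics/w6.png",p[:,:,::-1]);np.savez("w6.npz",p=p,d=d,pos=s['position'],q=s['tool_rot'])
W=cloud("wrist",p,d,s)
hsv=cv2.cvtColor(p,cv2.COLOR_RGB2HSV).astype(int)
m=(hsv[...,0]<14)&(hsv[...,1]>140)&(d>0)&(d<.3);q=W[m];print(len(q),q.min(0),q.max(0))
E
```

```text
t: 7.2
position: [0.4615, -0.1026, 0.1693]
tool_rot: [-0.509, -0.491, 0.509, -0.491]
contact_force: [-0.1, 0.1, -0.5]
gripper_width: 0.0452
pos [ 0.4615 -0.1026  0.1693] yaw -2.01 tilt [-7.e-04  5.e-04 -1.e+00] -> t [0.0679 0.0005 0.0017] turn 0.0015 F [-0.1  0.1 -0.5] w 0.0452 t 7.2 j [-0.36  0.05 -0.43  1.09  0.    1.25]
3301 [ 0.43898071 -0.17343757  0.10316927] [ 0.48491898 -0.0958434   0.20153399]
```

View pics/b6.png

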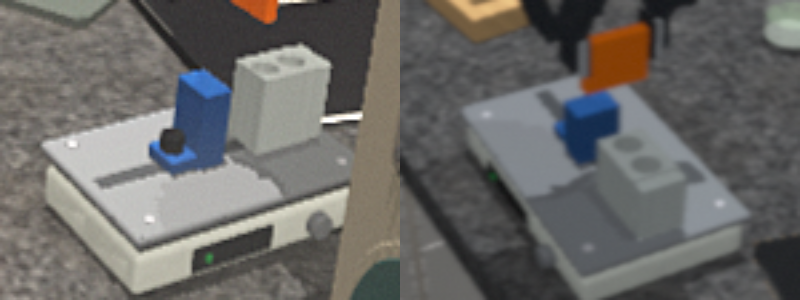

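View pics/w6.png

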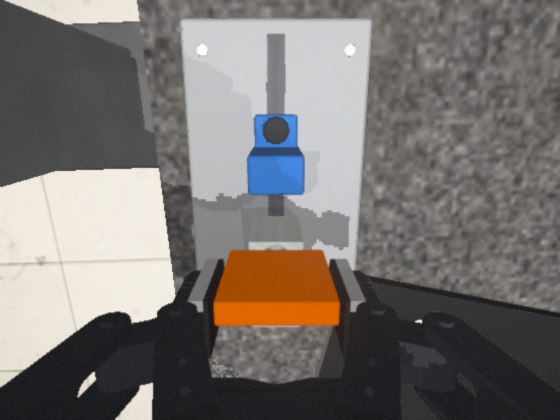

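Run:
```python
from h import *
f=np.load("w6.npz");p,d=f['p'],f['d'];W=cloud("wrist",p,d,dict(position=f['pos'],tool_rot=f['q']));z=W[...,2]
a=np.radians(-2.15)
yy=-W[...,0]*np.sin(a)+W[...,1]*np.cos(a)+ .4618*np.sin(a)   # along shaker y, equal to world y at x=.4618
for c in (265,290):
  for r in range(184,325,3): 
    print(c,r,p[r,c].tolist(),W[r,c].round(4).tolist(),round(yy[r,c],4)) if c==265 or r>245 else 0
```

```text
265 184 [65, 124, 206] [0.4564, -0.0751, 0.1052] -0.0753
265 187 [61, 122, 202] [0.4562, -0.0773, 0.1037] -0.0774
265 190 [61, 118, 200] [0.4561, -0.0791, 0.1037] -0.0793
265 193 [58, 106, 178] [0.4561, -0.0807, 0.1048] -0.0808
265 196 [125, 130, 131] [0.4645, -0.0307, 0.3114] -0.0306
265 199 [134, 136, 138] [0.4536, -0.0992, 0.0479] -0.0994
265 202 [134, 132, 138] [0.4535, -0.1012, 0.0492] -0.1014
265 205 [133, 133, 137] [0.4534, -0.1037, 0.0488] -0.1039
265 208 [122, 123, 125] [0.4533, -0.1061, 0.0487] -0.1063
265 211 [123, 122, 125] [0.4532, -0.1083, 0.0495] -0.1085
265 214 [125, 126, 125] [0.4531, -0.1108, 0.049] -0.1111
265 217 [123, 126, 123] [0.4532, -0.1118, 0.0534] -0.1121
265 220 [122, 125, 123] [0.4534, -0.1118, 0.0611] -0.112
265 223 [127, 131, 128] [0.4536, -0.1116, 0.0685] -0.1119
265 226 [127, 129, 125] [0.4538, -0.1116, 0.0753] -0.1118
265 229 [125, 128, 123] [0.454, -0.1117, 0.0814] -0.1119
265 232 [125, 127, 124] [0.4542, -0.1116, 0.0875] -0.1119
265 235 [125, 127, 124] [0.4543, -0.1121, 0.0919] -0.1123
265 238 [122, 125, 119] [0.4544, -0.1122, 0.0973] -0.1124
265 2
[... 2274 characters left out ...]
, 2] [0.4675, -0.0983, 0.1872] -0.098
290 289 [167, 78, 5] [0.4674, -0.0983, 0.1894] -0.098
290 292 [167, 78, 8] [0.4673, -0.0978, 0.1927] -0.0975
290 295 [166, 76, 0] [0.4672, -0.0975, 0.1953] -0.0973
290 298 [166, 75, 0] [0.4671, -0.0982, 0.1963] -0.0979
290 301 [178, 76, 0] [0.4671, -0.098, 0.1986] -0.0977
290 304 [220, 104, 0] [0.467, -0.0989, 0.1991] -0.0987
290 307 [225, 106, 0] [0.467, -0.0994, 0.2003] -0.0991
290 310 [225, 105, 0] [0.4669, -0.1012, 0.1994] -0.1009
290 313 [223, 104, 0] [0.4669, -0.1029, 0.1986] -0.1026
290 316 [223, 102, 0] [0.4669, -0.1038, 0.1991] -0.1035
290 319 [221, 101, 0] [0.4669, -0.1049, 0.1994] -0.1046
290 322 [221, 102, 0] [0.4668, -0.1058, 0.1998] -0.1056
```

The plate hangs 4.3 mm clear of the block face and 16 mm clear of the stop, upright. Lowering with a small shift toward the block.

```bash
python3 -m inch '[{"tx":0.02,"ty":0.0004,"tz":0.0017,"turn":0.0015},{"tx":0.04,"ty":0.0004,"tz":0.0017,"turn":0.0015},{"tx":0.06,"ty":0.0004,"tz":0.0017,"turn":0.0015},{"tx":0.08,"ty":0.0004,"tz":0.0017,"turn":0.0015},{"tx":0.1,"ty":0.0004,"tz":0.0017,"turn":0.0015},{"tx":0.115,"ty":0.0004,"tz":0.0017,"turn":0.0015},{"tx":0.12,"ty":0.0004,"tz":0.0017,"turn":0.0015},{"tx":0.122,"ty":0.0004,"tz":0.0017,"turn":0.0015},{"tx":0.122,"ty":0.0004,"tz":0.0017,"turn":0.0015},{"tx":0.122,"ty":0.0004,"tz":0.0017,"turn":0.0015}]'
python3 - <<'E'
from h import *
go([0.4618,-0.108,0.0693],np.radians(-2.15))
E
```

```text
t: 8.35
position: [0.4625, -0.1057, 0.0729]
tool_rot: [0.51, 0.489, -0.51, 0.49]
contact_force: [-0.2, -0.1, -0.4]
gripper_width: 0.0452
pos [ 0.4625 -0.1057  0.0729] yaw -2.29 tilt [ 1.4e-03 -5.0e-04 -1.0e+00] -> t [ 0.0044 -0.0007  0.0029] turn -0.0016 F [-0.2 -0.1 -0.4] w 0.0452 t 8.35 j [-0.36  0.16 -0.54  0.87 -0.    1.25]
```

```bash
python3 -m inch '[{"tx":0.002,"ty":-0.0006,"tz":0,"turn":0},{"tx":0.003,"ty":-0.0006,"tz":0,"turn":0},{"tx":0.004,"ty":-0.0006,"tz":0,"turn":0},{"tx":0.005,"ty":-0.0006,"tz":0,"turn":0},{"tx":0.005,"ty":-0.0006,"tz":0,"turn":0}]'
python3 - <<'E'
from h import *
go([0.4618,-0.108,0.0693],np.radians(-2.15))
E
```

```text
t: 8.85
position: [0.4614, -0.1056, 0.0693]
tool_rot: [-0.51, -0.49, 0.51, -0.49]
contact_force: [-3.0, 0.7, 9.2]
gripper_width: 0.0451
pos [ 0.4614 -0.1056  0.0693] yaw -2.29 tilt [ 2.e-04 -2.e-04 -1.e+00] -> t [0.     0.0006 0.003 ] turn -0.0016 F [-3.   0.7  9.2] w 0.0451 t 8.85 j [-0.36  0.16 -0.55  0.86 -0.    1.25]
```

Contact with the platform. Easing up slightly, then pressing toward the block and opening.

```bash
python3 -m inch '[{"tx":-0.0004,"ty":0,"tz":0.001,"turn":0},{"tx":-0.0004,"ty":0,"tz":0.002,"turn":0},{"tx":-0.0004,"ty":0,"tz":0.0025,"turn":0},{"tx":-0.0004,"ty":0,"tz":0.0025,"turn":0}]'
python3 - <<'E'
from h import *
go([0.4618,-0.108,0.0693],np.radians(-2.15))
E
```

```text
t: 9.25
position: [0.4614, -0.1059, 0.0694]
tool_rot: [0.511, 0.491, -0.508, 0.489]
contact_force: [-2.1, 4.9, 7.4]
gripper_width: 0.045
pos [ 0.4614 -0.1059  0.0694] yaw -2.26 tilt [ 0.001   0.0042 -1.    ] -> t [0.0001 0.0005 0.0026] turn -0.0012 F [-2.1  4.9  7.4] w 0.045 t 9.25 j [-0.36  0.16 -0.55  0.86  0.    1.25]
```

```bash
python3 -m inch '[{"tx":-0.0012,"ty":0,"tz":0.0005,"turn":0},{"tx":-0.0012,"ty":0,"tz":0.0012,"turn":0},{"tx":-0.0012,"ty":0,"tz":0.0012,"turn":0}]'
python3 - <<'E'
from h import *
go([0.4618,-0.108,0.0693],np.radians(-2.15))
E
```

```text
t: 9.55
position: [0.4613, -0.1074, 0.0695]
tool_rot: [0.511, 0.491, -0.509, 0.489]
contact_force: [0.2, 6.5, 2.9]
gripper_width: 0.0452
pos [ 0.4613 -0.1074  0.0695] yaw -2.26 tilt [ 6.0e-04  2.7e-03 -1.0e+00] -> t [0.0003 0.0006 0.0007] turn -0.0012 F [0.2 6.5 2.9] w 0.0452 t 9.55 j [-0.37  0.16 -0.55  0.86  0.    1.24]
```

```bash
python3 -m inch '[{"tx":0,"ty":0,"tz":0,"turn":0},{"tx":0,"ty":0,"tz":0,"turn":0},{"tx":0,"ty":0,"tz":0,"turn":0},{"tx":0,"ty":0,"tz":0,"turn":0},{"tx":0,"ty":0,"tz":0,"turn":0},{"tx":0,"ty":0,"tz":0,"turn":0}]' 75 30
python3 -m inch '[{"tx":-0.02,"ty":0,"tz":0,"turn":0},{"tx":-0.06,"ty":0,"tz":0,"turn":0},{"tx":-0.11,"ty":0,"tz":0,"turn":0},{"tx":-0.16,"ty":0,"tz":0,"turn":0},{"tx":-0.2,"ty":0,"tz":-0.04,"turn":0},{"tx":-0.22,"ty":0,"tz":-0.08,"turn":0},{"tx":-0.22,"ty":0,"tz":-0.08,"turn":0},{"tx":-0.22,"ty":0,"tz":-0.08,"turn":0},{"tx":-0.22,"ty":0,"tz":-0.08,"turn":0}]'
python3 - <<'E'
from h import *
s=arm.state();p,d=eyes.read_camera("wrist");cv2.imwrite("pics/w7.png",p[:,:,::-1])
go([0.4975,0.3324,0.17],np.radians(5.15))
W=cloud("wrist",p,d,s);z=W[...,2]
hsv=cv2.cvtColor(p,cv2.COLOR_RGB2HSV).astype(int);h,s_=hsv[...,0],hsv[...,1]
for nm,m in(("plate",(h<14)&(s_>140)&(z>.095)),("stop",(h>100)&(h<130)&(s_>100)&(z>.1)),("block",(s_<40)&(z>.1)&(z<.112))):
    m=(m&(d>0)).astype(np.uint8);k,l,st,_=cv2.connectedComponentsWithStats(m)
    for i in range(1,k):
        if st[i,4]>50:q=W[l==i];print(nm,st[i],np.median(q[:,2]),rect(q[:,:2]))
E
```

```text
t: 10.15
position: [0.4612, -0.1085, 0.0694]
tool_rot: [-0.51, -0.49, 0.51, -0.49]
contact_force: [-0.6, -0.7, -0.0]
gripper_width: 0.0748
t: 11.05
position: [0.463, -0.0448, 0.2443]
tool_rot: [-0.509, -0.49, 0.51, -0.489]
contact_force: [-0.2, 0.1, 0.3]
gripper_width: 0.0746
pos [ 0.4629 -0.045   0.2441] yaw -2.34 tilt [-2.4e-03  2.0e-04 -1.0e+00] -> t [ 0.0926  0.0241 -0.4731] turn -0.0833 F [0.3 0.  0. ] w 0.0749 t 11.1 j [-0.24 -0.01 -0.33  1.25 -0.    1.38]
plate [252 257  52  13 189] 0.09828365295034969 (array([ 461.6, -106.6]), array([10.7, 45. ]), 88.0)
stop [ 257  212   40   28 1058] 0.10415331885174162 (array([462.5, -69.8]), array([23.6, 32.8]), 87.7)
block [ 258  271   39   62 1797] 0.10417282276415485 (array([ 460. , -142.3]), array([61.7, 33.9]), 88.5)
```

View pics/w7.png

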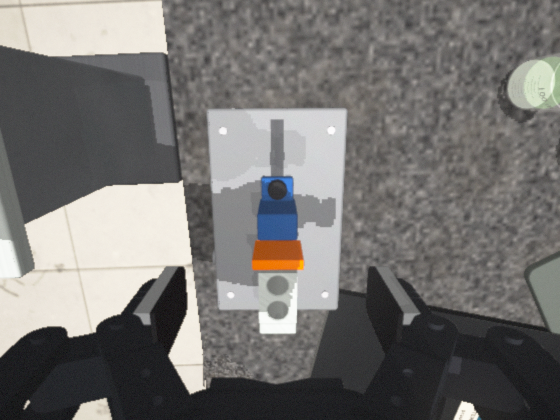

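The plate stands upright against the block, with its top at z≈0.10 and its free face at y≈-0.1014. The remaining space is about 19.8 mm, which suits the wedge. Going to the wedge.

```bash
python3 -m inch '[{"tx":0.0926,"ty":0.0241,"tz":-0.4731,"turn":-0.0833},{"tx":0.0926,"ty":0.0241,"tz":-0.4731,"turn":-0.0833},{"tx":0.0926,"ty":0.0241,"tz":-0.4731,"turn":-0.0833},{"tx":0.0926,"ty":0.0241,"tz":-0.4731,"turn":-0.0833},{"tx":0.0926,"ty":0.0241,"tz":-0.4731,"turn":-0.0833},{"tx":0.0926,"ty":0.0241,"tz":-0.4731,"turn":-0.0833},{"tx":0.0926,"ty":0.0241,"tz":-0.4731,"turn":-0.0833},{"tx":0.0926,"ty":0.0241,"tz":-0.4731,"turn":-0.0833},{"tx":0.0926,"ty":0.0241,"tz":-0.4731,"turn":-0.0833},{"tx":0.0926,"ty":0.0241,"tz":-0.4731,"turn":-0.0833},{"tx":0.0926,"ty":0.0241,"tz":-0.4731,"turn":-0.0833},{"tx":0.0926,"ty":0.0241,"tz":-0.4731,"turn":-0.0833}]' 75
python3 -m inch '[{"tx":0,"ty":0,"tz":0,"turn":0},{"tx":0,"ty":0,"tz":0,"turn":0}]'
python3 - <<'E'
from h import *
s=arm.state();p,d=eyes.read_camera("wrist");cv2.imwrite("pics/w8.png",p[:,:,::-1])
W=cloud("wrist",p,d,s);z=W[...,2];m=(d>0)&(z>.095)&(z<.12)&(abs(W[...,1]-.332)<.03)&(abs(W[...,0]-.4975)<.025);q=W[m];print(len(q),rect(q[:,:2]),np.median(q[:,2]))
go([0.4975,0.3324,0.069],np.radians(5.15))
E
```

```text
t: 12.3
position: [0.4983, 0.3314, 0.1713]
tool_rot: [0.477, 0.522, -0.478, 0.522]
contact_force: [-0.5, -0.2, -0.7]
gripper_width: 0.0751
t: 12.5
position: [0.4984, 0.3321, 0.1717]
tool_rot: [0.477, 0.522, -0.477, 0.522]
contact_force: [0.2, 0.4, 0.1]
gripper_width: 0.0751
1453 (array([497. , 332.9]), array([29.7, 18.3]), 4.9) 0.10394948295718343
pos [0.4984 0.3323 0.1717] yaw 5.15 tilt [ 5.e-04  2.e-04 -1.e+00] -> t [ 0.1283 -0.0011 -0.0002] turn -0.0 F [-0.4  0.   0.8] w 0.075 t 12.55 j [ 0.48  0.27 -0.17  1.14 -0.    1.96]
```

View pics/w8.png

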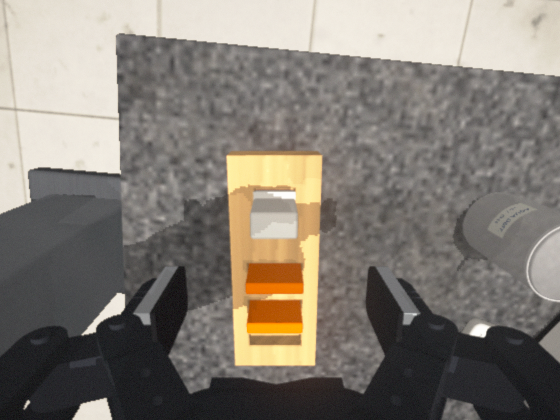

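The wedge head is at (497, 332.9) mm and the gripper is right above it. Descending and gripping.

```bash
python3 -m inch '[{"tx":0.03,"ty":-0.0012,"tz":-0.0005,"turn":0},{"tx":0.07,"ty":-0.0012,"tz":-0.0005,"turn":0},{"tx":0.105,"ty":-0.0012,"tz":-0.0005,"turn":0},{"tx":0.12,"ty":-0.0012,"tz":-0.0005,"turn":0},{"tx":0.1283,"ty":-0.0012,"tz":-0.0005,"turn":0},{"tx":0.1283,"ty":-0.0012,"tz":-0.0005,"turn":0},{"tx":0.1283,"ty":-0.0012,"tz":-0.0005,"turn":0}]'
python3 -m inch '[{"tx":0,"ty":0,"tz":0,"turn":0},{"tx":0,"ty":0,"tz":0,"turn":0},{"tx":0,"ty":0,"tz":0,"turn":0},{"tx":0,"ty":0,"tz":0,"turn":0},{"tx":0,"ty":0,"tz":0,"turn":0},{"tx":0,"ty":0,"tz":0,"turn":0},{"tx":0,"ty":0,"tz":0,"turn":0},{"tx":0,"ty":0,"tz":0,"turn":0},{"tx":0,"ty":0,"tz":0,"turn":0}]' 15 100
python3 -m inch '[{"tx":-0.03,"ty":0,"tz":0,"turn":0},{"tx":-0.08,"ty":0,"tz":0,"turn":0},{"tx":-0.13,"ty":0,"tz":0,"turn":0},{"tx":-0.17,"ty":0,"tz":0,"turn":0},{"tx":-0.17,"ty":0,"tz":0,"turn":0},{"tx":-0.17,"ty":0,"tz":0,"turn":0}]'
python3 - <<'E'
from h import *
go([0.4622,-0.0915,0.205],np.radians(-2.15))
p,d=eyes.read_camera("scene");cv2.imwrite("pics/s9.png",cv2.resize(p[130:350,100:480,::-1],None,fx=2,fy=2))
E
```

```text
t: 13.25
position: [0.4982, 0.3338, 0.07]
tool_rot: [0.478, 0.522, -0.476, 0.522]
contact_force: [0.6, -0.2, 0.7]
gripper_width: 0.075
t: 14.15
position: [0.4978, 0.3336, 0.0696]
tool_rot: [0.477, 0.522, -0.476, 0.522]
contact_force: [-1.0, -0.4, 5.3]
gripper_width: 0.0287
t: 14.75
position: [0.4972, 0.3333, 0.2047]
tool_rot: [0.477, 0.522, -0.477, 0.522]
contact_force: [-0.9, 0.7, -1.8]
gripper_width: 0.0292
pos [0.4972 0.3333 0.2047] yaw 5.2 tilt [ 4.e-04  3.e-04 -1.e+00] -> t [-5.000e-04 -9.170e-02  5.248e-01] turn 0.0817 F [-0.9  0.7 -1.8] w 0.0292 t 14.75 j [ 0.48  0.24 -0.13  1.2   0.    1.96]
```

View pics/s9.png

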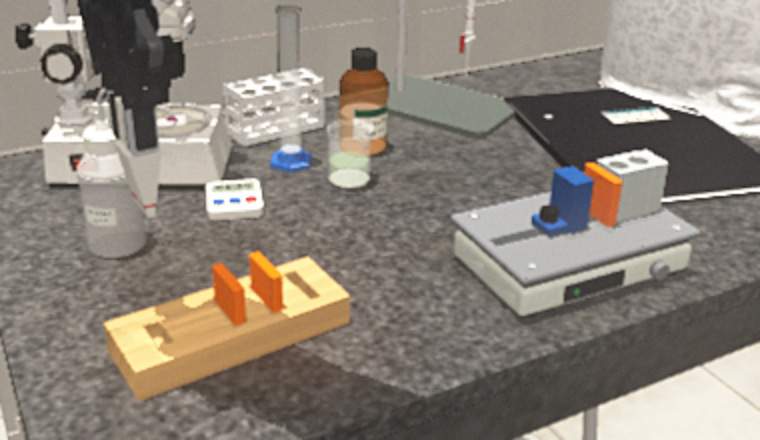

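The wedge is lifted straight and the two plates stay in the rack. Moving over the gap.

```bash
python3 -m inch '[{"tx":-0.001,"ty":-0.0917,"tz":0.5248,"turn":0.0817},{"tx":-0.001,"ty":-0.0917,"tz":0.5248,"turn":0.0817},{"tx":-0.001,"ty":-0.0917,"tz":0.5248,"turn":0.0817},{"tx":-0.001,"ty":-0.0917,"tz":0.5248,"turn":0.0817},{"tx":-0.001,"ty":-0.0917,"tz":0.5248,"turn":0.0817},{"tx":-0.001,"ty":-0.0917,"tz":0.5248,"turn":0.0817},{"tx":-0.001,"ty":-0.0917,"tz":0.5248,"turn":0.0817},{"tx":-0.001,"ty":-0.0917,"tz":0.5248,"turn":0.0817},{"tx":-0.001,"ty":-0.0917,"tz":0.5248,"turn":0.0817},{"tx":-0.001,"ty":-0.0917,"tz":0.5248,"turn":0.0817},{"tx":-0.001,"ty":-0.0917,"tz":0.5248,"turn":0.0817},{"tx":-0.001,"ty":-0.0917,"tz":0.5248,"turn":0.0817},{"tx":-0.001,"ty":-0.0917,"tz":0.5248,"turn":0.0817},{"tx":-0.001,"ty":-0.0917,"tz":0.5248,"turn":0.0817}]'
python3 - <<'E'
from h import *
s=arm.state();p,d=eyes.read_camera("wrist");cv2.imwrite("pics/w10.png",p[:,:,::-1]);np.savez("w10.npz",p=p,d=d,pos=s['position'],q=s['tool_rot'])
p2,d2=eyes.read_camera("side");cv2.imwrite("pics/sd10.png",cv2.resize(p2[150:345,150:400,::-1],None,fx=3,fy=3))
go([0.4622,-0.0915,0.205],np.radians(-2.15))
W=cloud("wrist",p,d,s)
for r in range(185,310,4): print(r,[(p[r,c].tolist(),W[r,c].round(4).tolist()) for c in (265,285)])
E
```

```text
t: 16.2
position: [0.4621, -0.0904, 0.2052]
tool_rot: [-0.509, -0.491, 0.509, -0.491]
contact_force: [0.6, 0.8, -1.3]
gripper_width: 0.0284
pos [ 0.4623 -0.0908  0.2055] yaw -2.07 tilt [ 0.  0. -1.] -> t [ 0.0006 -0.      0.0009] turn 0.0009 F [-1.1 -0.1 -0.6] w 0.0291 t 16.3 j [-0.33  0.02 -0.38  1.17  0.    1.28]
185 [([62, 122, 203], [0.4553, -0.0712, 0.1037]), ([64, 121, 202], [0.4693, -0.0718, 0.1035])]
189 [([64, 121, 202], [0.4552, -0.074, 0.104]), ([65, 123, 202], [0.4692, -0.0743, 0.1047])]
193 [([60, 115, 194], [0.455, -0.0768, 0.104]), ([64, 121, 199], [0.4691, -0.0773, 0.1041])]
197 [([50, 79, 130], [0.4549, -0.0798, 0.1037]), ([63, 119, 197], [0.469, -0.0803, 0.1037])]
201 [([122, 123, 125], [0.4525, -0.097, 0.0501]), ([123, 123, 126], [0.4698, -0.0982, 0.0478])]
205 [([125, 123, 127], [0.4523, -0.1006, 0.0501]), ([122, 120, 122], [0.4697, -0.1015, 0.0491])]
209 [([163, 79, 27], [0.4525, -0.1018, 0.0581]), ([164, 83, 35], [0.4694, -0.1025, 0.0579])]
213 [([163, 80, 28], [0.4529, -0.1019, 0.0695]), ([165, 81, 35], [0.4691, -0.1021, 0.0709])]
217 [([164, 82, 26], [0.4532, 
[... 1569 characters left out ...]
466, -0.0818, 0.2259])]
285 [([150, 143, 137], [0.4585, -0.0824, 0.2273]), ([147, 144, 136], [0.466, -0.0823, 0.2281])]
289 [([146, 144, 136], [0.4587, -0.0817, 0.2316]), ([146, 143, 135], [0.4659, -0.0827, 0.2303])]
293 [([147, 145, 137], [0.4587, -0.0824, 0.2333]), ([147, 146, 138], [0.4658, -0.0828, 0.2331])]
297 [([146, 143, 137], [0.4588, -0.0823, 0.2362]), ([150, 147, 138], [0.4658, -0.0827, 0.2359])]
301 [([170, 167, 156], [0.4588, -0.0827, 0.2382]), ([171, 165, 157], [0.4657, -0.0829, 0.2383])]
305 [([196, 193, 181], [0.4588, -0.0838, 0.239]), ([197, 192, 183], [0.4657, -0.0842, 0.2388])]
309 [([202, 197, 188], [0.4588, -0.0845, 0.2403]), ([202, 195, 188], [0.4656, -0.0848, 0.2403])]
```

View pics/w10.png

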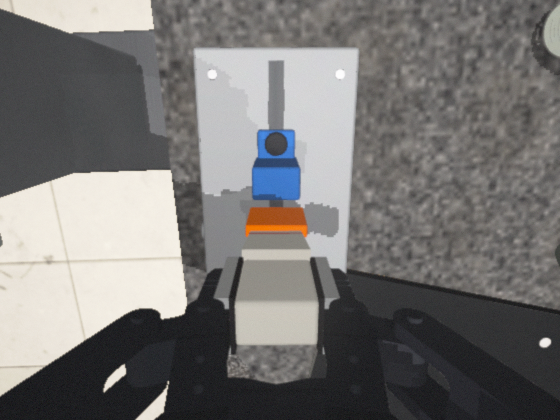

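View pics/sd10.png

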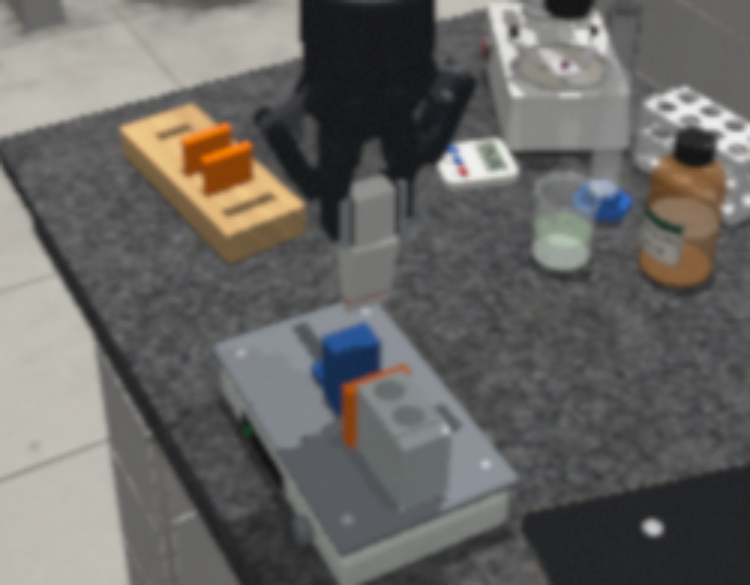

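The wedge is centred over the remaining space (wedge y≈-0.0913, gap centre ≈-0.0916). Lowering in.

```bash
python3 -m inch '[{"tx":0.02,"ty":0,"tz":0.0005,"turn":0.0005},{"tx":0.04,"ty":0,"tz":0.0005,"turn":0.0005},{"tx":0.06,"ty":0,"tz":0.0005,"turn":0.0005},{"tx":0.075,"ty":0,"tz":0.0005,"turn":0.0005},{"tx":0.09,"ty":0,"tz":0.0005,"turn":0.0005},{"tx":0.098,"ty":0,"tz":0.0005,"turn":0.0005},{"tx":0.1,"ty":0,"tz":0.0005,"turn":0.0005},{"tx":0.1,"ty":0,"tz":0.0005,"turn":0.0005},{"tx":0.1,"ty":0,"tz":0.0005,"turn":0.0005}]'
python3 - <<'E'
from h import *
go([0.4622,-0.0911,0.117],np.radians(-2.15))
ims=[]
for n in("scene","side"):
    p,d=eyes.read_camera(n)
    c=p[180:280,310:460] if n=="scene" else p[205:330,200:360]
    ims.append(cv2.resize(c[:,:,::-1],(400,300)))
cv2.imwrite("pics/b11.png",np.hstack(ims))
E
```

```text
t: 17.2
position: [0.4627, -0.0921, 0.1261]
tool_rot: [0.51, 0.49, -0.509, 0.491]
contact_force: [0.2, 1.4, -0.1]
gripper_width: 0.0291
pos [ 0.4627 -0.0921  0.1261] yaw -2.19 tilt [ 1.1e-03 -4.0e-04 -1.0e+00] -> t [ 0.0113 -0.0007 -0.0012] turn -0.0005 F [ 0.2  1.4 -0.1] w 0.0291 t 17.2 j [-0.33  0.09 -0.49  0.99  0.    1.28]
```

View pics/b11.png

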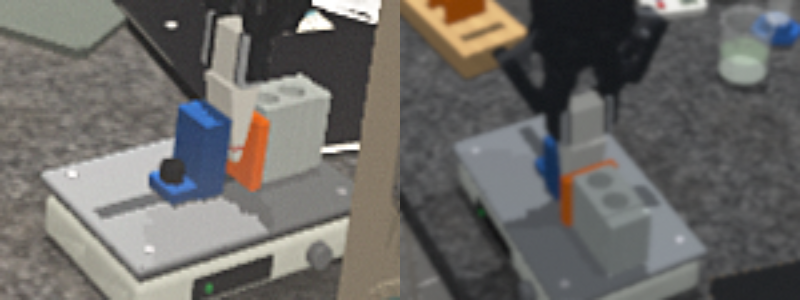

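The wedge is between the plate and the stop, upright. Pressing down in small steps now.

```bash
python3 -m inch '[{"tx":0.002,"ty":-0.0005,"tz":-0.0006,"turn":0},{"tx":0.004,"ty":-0.0005,"tz":-0.0006,"turn":0},{"tx":0.006,"ty":-0.0005,"tz":-0.0006,"turn":0},{"tx":0.008,"ty":-0.0005,"tz":-0.0006,"turn":0},{"tx":0.008,"ty":-0.0005,"tz":-0.0006,"turn":0}]'
```

```text
t: 17.8
position: [0.4622, -0.0919, 0.1197]
tool_rot: [-0.509, -0.49, 0.51, -0.491]
contact_force: [-1.3, -2.3, 3.4]
gripper_width: 0.0285
```

```bash
python3 -m inch '[{"tx":0.001,"ty":0,"tz":0,"turn":0},{"tx":0.002,"ty":0,"tz":0,"turn":0},{"tx":0.002,"ty":0,"tz":0,"turn":0}]'
```

```text
t: 18.1
position: [0.4624, -0.0919, 0.1193]
tool_rot: [0.51, 0.49, -0.509, 0.491]
contact_force: [-2.5, -1.3, 11.0]
gripper_width: 0.0287
```

```bash
python3 -m inch '[{"tx":0.001,"ty":0,"tz":0,"turn":0},{"tx":0.002,"ty":0,"tz":0,"turn":0},{"tx":0.003,"ty":0,"tz":0,"turn":0},{"tx":0.003,"ty":0,"tz":0,"turn":0}]'
python3 -m inch '[{"tx":0.001,"ty":0,"tz":0,"turn":0},{"tx":0.002,"ty":0,"tz":0,"turn":0},{"tx":0.002,"ty":0,"tz":0,"turn":0},{"tx":0.002,"ty":0,"tz":0,"turn":0},{"tx":0.002,"ty":0,"tz":0,"turn":0}]'
```

```text
t: 18.5
position: [0.4628, -0.092, 0.1187]
tool_rot: [0.51, 0.489, -0.509, 0.491]
contact_force: [-6.7, 0.2, 22.6]
gripper_width: 0.0288
t: 19.0
position: [0.463, -0.092, 0.1183]
tool_rot: [0.51, 0.489, -0.509, 0.491]
contact_force: [-9.3, 2.6, 30.0]
gripper_width: 0.0292
```

It is tight, with 30 N pressing down. Checking from all views.

```bash
python3 -m inch '[{"tx":0,"ty":-0.0006,"tz":0,"turn":0},{"tx":0,"ty":-0.0006,"tz":0,"turn":0},{"tx":0,"ty":-0.0006,"tz":0,"turn":0},{"tx":0,"ty":-0.0006,"tz":0,"turn":0}]'
python3 - <<'E'
from h import *
s=arm.state();p,d=eyes.read_camera("wrist");cv2.imwrite("pics/w12.png",p[:,:,::-1])
go([0.4622,-0.0911,0.117],np.radians(-2.15))
W=cloud("wrist",p,d,s);z=W[...,2];hsv=cv2.cvtColor(p,cv2.COLOR_RGB2HSV).astype(int);h,s_=hsv[...,0],hsv[...,1]
for nm,m in(("stop",(h>100)&(h<130)&(s_>100)&(z>.098)&(z<.112)),("head",(s_<60)&(z>.128)&(z<.15)&(abs(W[...,0]-.462)<.014)&(W[...,1]<-.08))):
    q=W[m&(d>0)];print(nm,len(q),q.min(0).round(4),q.max(0).round(4),np.median(q,0).round(4))
ims=[]
for n in("scene","side"):
    p,d=eyes.read_camera(n);np.savez(n+"12.npz",p=p,d=d)
    c=p[180:280,310:460] if n=="scene" else p[205:330,200:360]
    ims.append(cv2.resize(c[:,:,::-1],(400,300),interpolation=cv2.INTER_CUBIC))
    W=cloud(n,p,d);W0=cloud(n,*[np.load(n+"0.npz")[k] for k in "pd"])
    for nm,f in(("now",(W,p,d)),("start",(W0,np.load(n+"0.npz")['p'],np.load(n+"0.npz")['d']))):
        W_,p_,d_=f;hs=cv2.cvtColor(p_,cv2.COLOR_RGB2HSV).astype(int)
        q=W_[(d_>0)&(W_[...,0]>.43)&(W_[...,0]<.49)&(W_[...,1]>-.18)&(W_[...,1]<-.118)&(W_[...,2]>.095)&(W_[...,2]<.112)&(hs[...,1]<60)];b=W_[(d_>0)&(hs[...,0]>105)&(hs[...,0]<130)&(hs[...,1]>120)&(W_[...,2]>.085)&(abs(W_[...,0]-.46)<.04)&(abs(W_[...,1]+.07)<.04)]
        print(n,nm,"blocktop",len(q),q.mean(0).round(4),"stop",len(b),b.mean(0).round(4) if len(b) else 0)
cv2.imwrite("pics/b12.png",np.hstack(ims))
E
```

```text
t: 19.4
position: [0.463, -0.092, 0.1183]
tool_rot: [0.51, 0.489, -0.509, 0.492]
contact_force: [-8.6, 2.2, 29.1]
gripper_width: 0.0289
pos [ 0.463  -0.092   0.1183] yaw -2.19 tilt [ 0.0036 -0.0015 -1.    ] -> t [ 0.0016 -0.001  -0.0011] turn -0.0005 F [-8.6  1.7 29.2] w 0.0287 t 19.45 j [-0.33  0.1  -0.5   0.97 -0.    1.28]
stop 3630 [ 0.4458 -0.0827  0.098 ] [ 0.4795 -0.0576  0.1065] [ 0.4627 -0.0688  0.1041]
head 2106 [ 0.448  -0.0852  0.128 ] [ 0.476 -0.08   0.15 ] [ 0.4619 -0.0837  0.1402]
scene now blocktop 263 [ 0.4552 -0.1486  0.1014] stop 253 [ 0.4577 -0.0657  0.0973]
scene start blocktop 294 [ 0.4567 -0.1465  0.1016] stop 254 [ 0.458  -0.0663  0.0978]
side now blocktop 472 [ 0.4575 -0.1517  0.1045] stop 48 [ 0.4448 -0.0741  0.0994]
side start blocktop 481 [ 0.4575 -0.1514  0.1043] stop 258 [ 0.4579 -0.0773  0.1006]
```

View pics/b12.png

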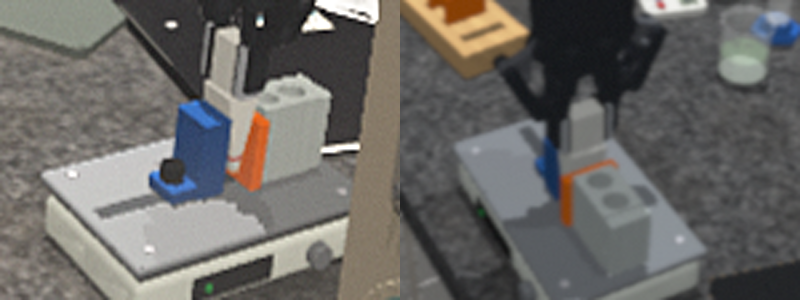

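View pics/w12.png

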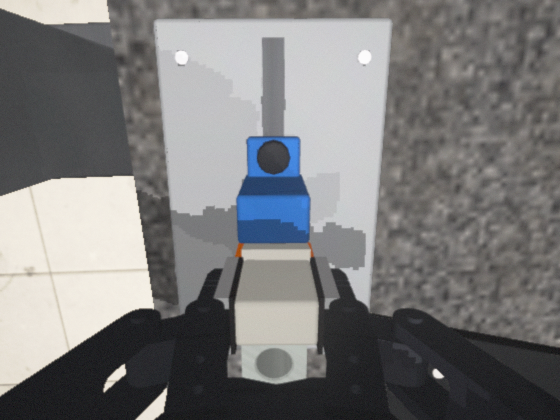

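All three pictures agree. The wedge stands upright between plate and stop with its red line below the plate's top, the plate is upright against the block, and block and stop have not visibly moved. Handing in.

Run:
```python
from h import *
print(arm.job_done());s=arm.state();print(s['t'],s['position'],s['contact_force'],s['gripper_width'])
```

```text
the job is handed in; nothing more can be done
None
the job is handed in; nothing more can be done
```

I stood one orange plate upright against the tube block, because the gap measured about 30 mm. I then pushed the wedge into the remaining 20 mm or so until it went tight, and handed the job in at about 19.6 s. No verdict was reported.

Last checks before hand-in:
- **Wedge:** it was still gripped at 29 mm width with a 100 N grip setting, and pressed down with a steady 29 N. Its tip was about 12.6 mm above the platform, worked out from the grip height. The red line was below the plate's top edge, and the tool tilt was about 0.004 rad.
- **Plates:** one stood upright in the gap, and the other two were in the rack when I last looked at them there.
- **Block and stop:** the clear readings put the stop within about 1 mm of where it started, and the side camera the block too. The scene camera's block position differed by about 2 mm, and the side camera could see only part of the stop. I put both down to the gripper and wedge blocking the view.
- **Sideways force:** about 9 N stayed on the tool along x, and a small correction barely reduced it. I left it as harmless.
- **Not measured:** I could not read the pressing forces on the block and stop directly. I also did not re-measure the beaker and wash bottle, but the arm never came near either of them.

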